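# Isolate the water filter and take out the spent cartridge

## Robot

A 7-joint arm with a two-finger parallel gripper is mounted at the origin on a cart in front of the work surface, level with it; the furniture and walls round the work are solid. World frame = base frame: x ahead of the robot, y to its left, z up, the work surface at z = 0. Lengths are in m, angles in rad, forces in N, time in s.
With the tool pointing down it reaches from about 0.4 to 0.85 m from the base axis. Payload 10.4 kg.
Tool frame: the origin (TCP) lies between the finger pads; the fingertips stand 11 mm ahead of it and the grasp point (between the pads) lies 8 mm behind it (r.tcp_to_tips is the distance from the TCP to the fingertips, in m); z points along the fingers, y is the line along which they close (so a half turn about z gives the same grasp; the last joint's range is limited). The gripper opens to 87 mm and grips with 3 to 60 N. Pads are 19 mm wide; open, the fingers measure 117 mm over their backs; the gripper's body (75 mm by 190 mm) begins 51 mm behind the grasp point.
Start: joints at [1.109, 0.332, -0.065, 1.46, 0.022, 1.35, -0.088], TCP at [0.266, -0.566, 0.234] pointing down, gripper open.
Joint ranges: [-2.6, 2.6], [-0.5, 2.12], [-1.47, 1.34], [0.16, 2.42], [-1.27, 4.41], [0.06, 2.06], [-2.6, 2.6]. Speed limits (rad/s): [2.22, 2.22, 2.79, 2.79, 3.14, 3.14, 3.14].

## Interface

Orientations are given as a unit quaternion [x, y, z, w].
In Python, from bench import r gives the robot as it stands. The module is installed in compiled form; this text tells all that it offers.
- The arm moves only by the shell command python3 -m crank 'ROWS' [FORCE]. ROWS is JSON, a list of rows, each an object of numbers: "claw": the closure, from -1 (fully open) to 1 (shut); "dx", "dy", "dz": the shift along the tool's x, y, z each as a share of 3 cm, from -1 to 1; "ax", "ay", "az": the turn, a rotation vector about the tool's x, y, z each as a share of 6 degrees, from -1 to 1. A call has 1 to 8 rows; each row shifts and turns the commanded pose from where the row before left it, along the tool's axes as they then stand; what a row does not reach is not made up. A row lasts 1/12 s, in which the tool goes at most 41.7 mm and 7.16 degrees, less where a joint would pass 70% of its speed; a pose out of reach is approached as far as the arm can. A call with a number of a shift or a turn outside -1 to 1 is refused whole. A call with a gripper value outside its range is refused whole. The fingers move at their own pace and stop on an object; FORCE is the grip in N (left out, the last holds). Time passes only in rows, so rows that do not move let the fingers close. It gives the time, the measured TCP pose, the force, the opening and the grip force at its end, in the units of the state.
- r.read_state(): the state, without advancing time (a new reading comes with each control period).
- r.camera(name): name is "scene" or "side" or "wrist"; returns a dict with "color" (384x512x3 uint8, red, green, blue), "mtx" (3x3 intrinsics, pixels), "R" (3x3) and "t" (3): a world point X has camera coordinates R X + t; the wrist camera has in their place "hand_eye" (4x4, takes a point from camera to tool coordinates, whose origin is the TCP and whose axes are the flange's). Camera axes: x right, y down, z forward; pixel columns grow to the right and rows downward; lengths in m; the calibration is good to about 2 mm. A picture is of the moment at which its call begins: read the wrist's pose just before it. There is no depth.
- r.close_job(): hands the job in; it is judged then, once.
The state is a dict: "time": time; "joint_positions": joint angles; "joint_vel": joint speeds; "joint_torque": joint torques, N m; "ee_pos": TCP position; "eef_rot": TCP orientation; "ft_force": force on the tool from outside, world axes, zero at the start; "torque": the same for the moment, N m; "width": finger opening in m; "grip_force": force on a finger pad.
Only numpy, scipy, OpenCV 4.12 (cv2) and the standard library are available. Lean on these libraries where they do the work, as an engineer would, in place of code of your own. Each camera call takes 0.05 s, during which the arm holds its last target. There are 200 camera calls.

## Task

The filter in the counter-top water station is spent. Shut the water off with the black valve knob (clockwise; knob and stem sink as it turns) until you feel the washer seat snugly, without forcing it and without pulling the push-on knob off its stem; then push the red relief button fully down to let the pressure off. Lift the cartridge out of its socket and stand it gently upright on the round wooden coaster, leaving the milk pitcher, glass and cups where they are.

Things in the scene. Friction and masses are not known exactly. Their poses are not given: they have to be found in the camera images.
- station: Filter station, fixed to the counter: steel plate 160 x 290 x 12 mm with, from +y to -y in its frame, a brass valve with a black knob, a red button on a steel block (nearer the robot) and a grey filter head holding the cartridge. Origin: counter level. Valve axis at x 0, y +78 mm, button at x -55, y +6, socket axis at x 0, y -70. Pipes lie under 70 mm, the nut under the knob ends at 104 mm.
- knob_center (a point): Centre (half-way up) of the black fluted valve knob: 44 mm across, 24 mm tall, vertical axis, graspable at any yaw. Clockwise from above closes, 1.5 to 4.3 rad from the start; it sinks 30 mm a turn (4.8 mm a rad). Under it a 10 mm spindle, then a nut 23 mm across. Pushed on a spline: an upward pull over 16 N draws it off. A pull of 10 N adds 0.05 N m to the torque, a push takes it away.
- knob: The same knob as a body (collider knob_c0, on spindle_c0); origin on the valve axis, 126 mm below its centre. Running torque about 0.12 N m either way. In the valve a rubber washer (washer_c0) meets a worn seat at an unseen level that varies by 8 mm; from there torque rises 0.085 N m per mm sunk. Snug: 0.06 to 0.2 above running (12 to 40 N on it); crushed at 0.26. Let go, it eases to 25 N at most.
- relief (a joint): Travel of the relief button in m: 0 up, 0.006 fully down; springs back; 5 N at full travel.
- relief_top (a point): Centre of the top of the red round relief button, 26 mm across, about 90 mm above the counter; pressed straight down.
- cap_center (a point): Centre of the blue fluted cap on top of the cartridge, 42 mm across and 33 mm tall (17 mm above and 16 mm below this point), graspable at any yaw; 53.5 mm above the cartridge's centre.
- cartridge_center (a point): Centre of the loose white cartridge with blue cap, half-way up: 137 mm tall, body 60 mm across for its lower 105 mm, 0.25 to 0.5 kg. It stands loosely in a socket 63 mm wide; its foot is 36 mm below the socket's mouth (76 mm above the counter). z is its long axis, pointing up.
- cartridge: The cartridge as a body; origin at the centre of its flat underside, z up along its axis.
- coaster: Round wooden coaster, loose, 104 mm across, 11 mm thick, flat on the counter, left or right of the station; origin at the centre of its underside.
- coaster_top (a point): Centre of the coaster's top face, 11 mm above the counter.
- pitcher_center (a point): Steel milk pitcher, 113 x 72 mm, 104 mm tall, half-way up. Bystander.
- glass_center (a point): Clear drinking glass, 64 mm across, 80 mm tall, half-way up. Bystander.
- cups_center (a point): Two stacked white porcelain cups, 82 mm across, 89 mm tall, half-way up. Bystander.

How it is judged:
On the way, in this order (a step that is already met when the one before it is completed fails the run):
1. the valve is seated snugly while the cartridge is still in its socket (contact force between washer_c0 and anything else above 12 N and z of cartridge_center in the frame of station below 0.114 m), for 0.2 s.
2. the relief button is pushed down with the valve shut and the cartridge still in its socket (value of joint relief above 0.0045 m and contact force between washer_c0 and anything else above 10 N and z of cartridge_center in the frame of station below 0.114 m), for 0.05 s.
At the end, for the whole second after the job is handed in: The valve is still seated (over 10 N on its washer), the relief button is up again, and the cartridge stands upright (within 0.08 rad) and still on the coaster, its axis within 22 mm of the coaster's centre (contact force between washer_c0 and anything else above 10 N and value of joint relief below 0.0015 m and horizontal distance between cartridge_center and coaster_top below 0.022 m and z of cartridge_center in the frame of coaster_top between 0.062 and 0.075 m and angle between cartridge's own z axis and vertical below 0.08 rad and contact force between cartridge and coaster above 1 N and angle between coaster's own z axis and vertical below 0.05 rad and linear speed of cartridge below 0.01 m/s); the robot touches nothing.
It fails at once if the valve is forced: over 55 N on its washer (contact force between washer_c0 and anything else above 55 N).
It fails at once if the knob is pulled 3 mm or more up its stem (distance between knob_c0 and spindle_c0 above 0.003 m).
It fails at once if the cartridge is dropped or slammed on the coaster (over 0.35 m/s within 70 mm above it) (linear speed of cartridge above 0.35 m/s and horizontal distance between cartridge_center and coaster_top below 0.06 m and z of cartridge_center in the frame of coaster_top below 0.1385 m).
It fails at once if pitcher, glass or cups moved by over 20 mm (distance of any of pitcher_center, glass_center, cups_center from where it was at the start of the episode above 0.02 m).
It also fails if it takes over 72 s, if anything falls off the work surface, if the arm or the gripper's body presses on something with over 40 N, if the wrist force passes 120 N, or if a joint passes its speed limit or range.

## Working session

There is one attempt and no reset: what is moved stays moved. The work goes in short steps, Python scripts to look and compute and a shell command to move; the robot and the scene stay as the last step left them, time stands still between calls to the robot, and variables do not carry over. Pictures are saved under pics/ and viewed, at most 10 in all, crops included, and the job is handed in when it is done.

```bash
mkdir -p pics; cat > h.py <<'E'
from bench import r
import numpy as np, cv2
from scipy.spatial.transform import Rotation as R
def snap(n,f):
    s=r.read_state(); c=r.camera(n); cv2.imwrite('pics/'+f,c['color'][:,:,::-1]); 
    np.savez('pics/'+f+'.npz',ee=s['ee_pos'],q=s['eef_rot'],**{k:v for k,v in c.items() if k!='color'}); return c
def ray(f,u,v):
    d=np.load('pics/'+f+'.npz'); p=np.linalg.solve(d['mtx'],[u,v,1.])
    if 'R' in d: return -d['R'].T@d['t'], d['R'].T@p
    H=d['hand_eye']; W=R.from_quat(d['q']).as_matrix()
    return W@H[:3,3]+d['ee'], W@H[:3,:3]@p
def atz(f,u,v,z):
    o,p=ray(f,u,v); return o+p*(z-o[2])/p[2]
E
python3 - <<'E'
from h import *
a=snap('scene','a.png'); b=snap('side','b.png')
s=r.read_state(); print({k:np.round(v,3) for k,v in s.items()})
print(R.from_quat(s['eef_rot']).as_matrix().round(3))
im=np.hstack([cv2.imread('pics/a.png'),cv2.imread('pics/b.png')])
for n in 'ab': cv2.imwrite(f'pics/{n}L.png',cv2.resize(cv2.imread(f'pics/{n}.png'),(800,600),interpolation=cv2.INTER_CUBIC))
E
```

```text
{'time': np.float64(0.1), 'joint_positions': array([ 1.109,  0.333, -0.065,  1.461,  0.022,  1.35 , -0.089]), 'joint_vel': array([ 0.   , -0.002,  0.002, -0.003,  0.   ,  0.001,  0.   ]), 'joint_torque': array([ 2.0000e-03, -6.2454e+01,  2.5000e-02, -3.9072e+01, -6.1000e-02,
        3.7000e-02,  0.0000e+00]), 'ee_pos': array([ 0.265, -0.566,  0.233]), 'eef_rot': array([ 0.976,  0.218, -0.   , -0.001]), 'ft_force': array([-0.659,  0.396, -0.554]), 'torque': array([-0.   , -0.025,  0.033]), 'grip_force': np.float64(0.0), 'width': np.float64(0.087)}
[[ 0.905  0.425 -0.001]
 [ 0.425 -0.905  0.001]
 [-0.    -0.001 -1.   ]]
```

View pics/aL.png

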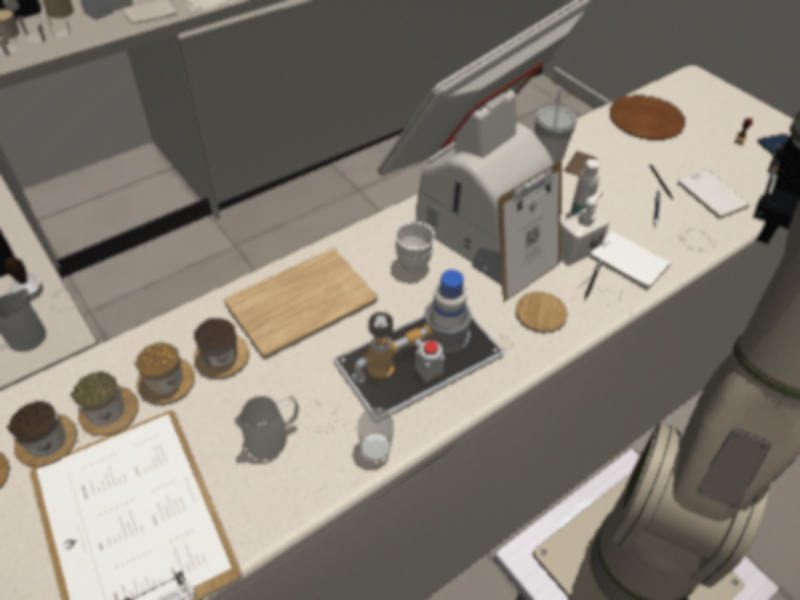

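View pics/bL.png

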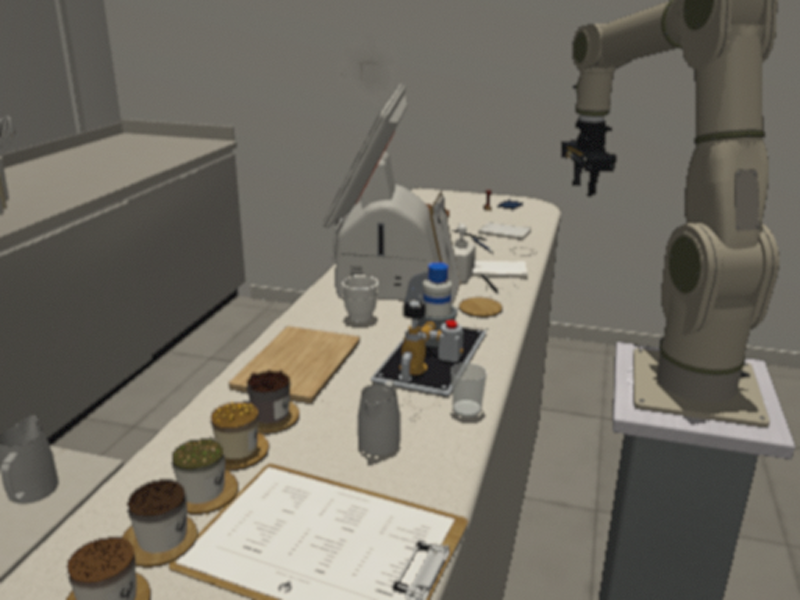

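The scene view (800x600) shows the knob at about (380,324), button top (431,347), cap (452,284), and coaster (542,312). In the side view the knob is at (414,309), button (452,324), cap (438,273) and coaster (481,307). The screen and coffee machine stand behind the socket and coaster.

```bash
python3 - <<'E'
from h import *
g=lambda p:((p[0]+.5)*.64-.5,(p[1]+.5)*.64-.5)
def tri(p,q):
    A=np.zeros((3,3));b=np.zeros(3)
    rs=[]
    for f,x in(('a.png',p),('b.png',q)):
        o,d=ray(f,*g(x)); d=d/np.linalg.norm(d);M=np.eye(3)-np.outer(d,d);A+=M;b+=M@o;rs.append((o,M))
    X=np.linalg.solve(A,b);return X.round(3),[round(float(np.linalg.norm(M@(X-o))),4) for o,M in rs]
for n,p,q in [('knob',(380,324),(414,309)),('btn',(431,347),(452,324)),('cap',(452,284),(438,273))]: print(n,*tri(p,q))
print('coaster',atz('a.png',*g((542,312)),.011),atz('b.png',*g((481,307)),.011))
for p in [(337,362),(378,413),(500,352),(458,309)]: print('plate',atz('a.png',*g(p),.012).round(3))
print('pitcher',atz('a.png',*g((265,455)),.0).round(3),'glass',atz('a.png',*g((375,455)),0).round(3),'cups',atz('a.png',*g((413,268)),0).round(3))
c=np.load('pics/a.png.npz');print((-c['R'].T@c['t']))
E
```

```text
knob [0.535 0.109 0.143] [0.0013, 0.0013]
btn [0.474 0.04  0.089] [0.0007, 0.0007]
cap [ 0.523 -0.04   0.162] [0.0015, 0.0015]
coaster [ 0.45825299 -0.23606668  0.011     ] [ 0.4614389  -0.23372175  0.011     ]
plate [0.591 0.167 0.012]
plate [0.456 0.168 0.012]
plate [ 0.431 -0.1    0.012]
plate [ 0.561 -0.102  0.012]
pitcher [0.505 0.37  0.   ] glass [0.396 0.217 0.   ] cups [ 0.712 -0.104  0.   ]
[-0.09890322  0.56257764  1.1018174 ]
```

```bash
python3 -m crank '[{"claw":-1,"dx":0.9,"dy":-0.85,"dz":-0.1},{"claw":-1,"dx":0.9,"dy":-0.85,"dz":-0.1},{"claw":-1,"dx":0.9,"dy":-0.85,"dz":-0.1},{"claw":-1,"dx":0.9,"dy":-0.85,"dz":-0.1},{"claw":-1,"dx":0.9,"dy":-0.85,"dz":-0.1},{"claw":-1,"dx":0.9,"dy":-0.85,"dz":-0.1},{"claw":-1,"dx":0.9,"dy":-0.85,"dz":-0.1},{"claw":-1,"dx":0.9,"dy":-0.85,"dz":-0.1}]' 25
python3 -m crank '[{"claw":-1,"dx":0.9,"dy":-0.85,"dz":-0.1},{"claw":-1,"dx":0.9,"dy":-0.85,"dz":-0.1},{"claw":-1,"dx":0.9,"dy":-0.85,"dz":-0.1},{"claw":-1,"dx":0.9,"dy":-0.85,"dz":-0.1},{"claw":-1,"dx":0.9,"dy":-0.85,"dz":-0.1},{"claw":-1,"dx":0.9,"dy":-0.85,"dz":-0.1},{"claw":-1},{"claw":-1}]'
python3 - <<'E'
from h import *
s=r.read_state(); print(s['joint_positions'].round(3)); print(R.from_quat(s['eef_rot']).as_matrix().round(3))
snap('wrist','c.png'); cv2.imwrite('pics/cL.png',cv2.resize(cv2.imread('pics/c.png'),(800,600),interpolation=cv2.INTER_CUBIC))
E
```

```text
[ 1.109  0.333 -0.065  1.461  0.022  1.35  -0.089]
[[ 0.905  0.425 -0.001]
 [ 0.425 -0.905  0.001]
 [-0.    -0.001 -1.   ]]invalid input at $[0]: expected keys claw, dx, dy, dz, ax, ay, az
invalid input at $[0]: expected keys claw, dx, dy, dz, ax, ay, az
```

View pics/cL.png

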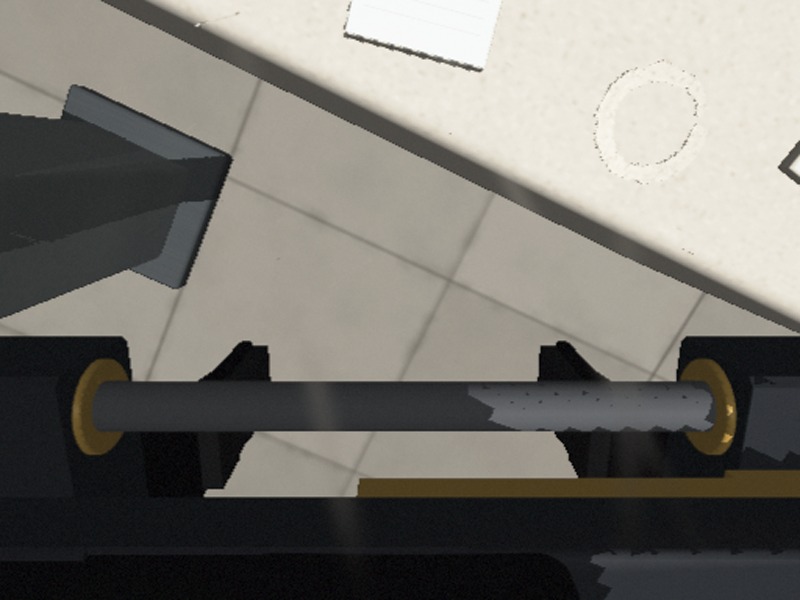

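The picture shows only the counter edge and floor, because the move was refused: every row needs all seven keys. I'll resend it.

```bash
python3 -m crank '[{"claw":-1,"dx":0.9,"dy":-0.85,"dz":-0.1,"ax":0,"ay":0,"az":0},{"claw":-1,"dx":0.9,"dy":-0.85,"dz":-0.1,"ax":0,"ay":0,"az":0},{"claw":-1,"dx":0.9,"dy":-0.85,"dz":-0.1,"ax":0,"ay":0,"az":0},{"claw":-1,"dx":0.9,"dy":-0.85,"dz":-0.1,"ax":0,"ay":0,"az":0},{"claw":-1,"dx":0.9,"dy":-0.85,"dz":-0.1,"ax":0,"ay":0,"az":0},{"claw":-1,"dx":0.9,"dy":-0.85,"dz":-0.1,"ax":0,"ay":0,"az":0},{"claw":-1,"dx":0.9,"dy":-0.85,"dz":-0.1,"ax":0,"ay":0,"az":0},{"claw":-1,"dx":0.9,"dy":-0.85,"dz":-0.1,"ax":0,"ay":0,"az":0}]' 25
python3 -m crank '[{"claw":-1,"dx":0.9,"dy":-0.85,"dz":-0.1,"ax":0,"ay":0,"az":0},{"claw":-1,"dx":0.9,"dy":-0.85,"dz":-0.1,"ax":0,"ay":0,"az":0},{"claw":-1,"dx":0.9,"dy":-0.85,"dz":-0.1,"ax":0,"ay":0,"az":0},{"claw":-1,"dx":0.9,"dy":-0.85,"dz":-0.1,"ax":0,"ay":0,"az":0},{"claw":-1,"dx":0.9,"dy":-0.85,"dz":-0.1,"ax":0,"ay":0,"az":0},{"claw":-1,"dx":0.9,"dy":-0.85,"dz":-0.1,"ax":0,"ay":0,"az":0},{"claw":-1,"dx":0,"dy":0,"dz":0,"ax":0,"ay":0,"az":0},{"claw":-1,"dx":0,"dy":0,"dz":0,"ax":0,"ay":0,"az":0}]'
python3 - <<'E'
from h import *
s=r.read_state(); print(s['joint_positions'].round(3)); print(R.from_quat(s['eef_rot']).as_matrix().round(3))
snap('wrist','d.png'); cv2.imwrite('pics/dL.png',cv2.resize(cv2.imread('pics/d.png'),(800,600),interpolation=cv2.INTER_CUBIC))
E
```

```text
time: 0.82
ee_pos: [0.3746, -0.2875, 0.2576]
eef_rot: [0.976, 0.218, -0.0, 0.0]
ft_force: [1.2, -0.2, -0.6]
width: 0.0869
grip_force: 0.0
time: 1.48
ee_pos: [0.4565, -0.08, 0.2756]
eef_rot: [0.976, 0.22, 0.0, 0.0]
ft_force: [-0.1, -0.2, -0.3]
width: 0.0869
grip_force: 0.0
[ 0.618 -0.023 -0.527  1.776 -0.012  1.385 -1.035]
[[ 0.903  0.429  0.   ]
 [ 0.429 -0.903 -0.   ]
 [ 0.     0.    -1.   ]]
```

View pics/dL.png

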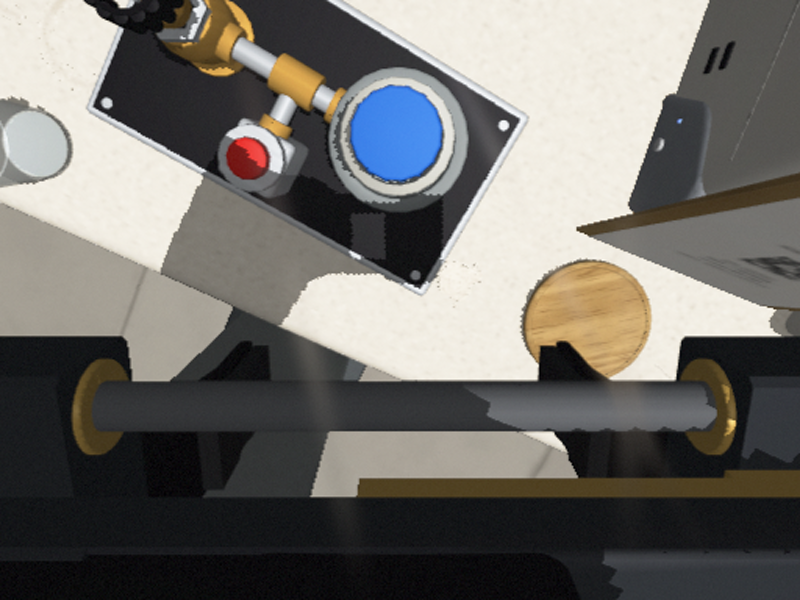

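The wrist view shows the cap top centred at (396,133), the button top at (248,158), the coaster at (588,322), and plate corners at (92,107), (422,293) and (526,118). The knob is cut off at top left.

```bash
python3 - <<'E'
from h import *
g=lambda p:((p[0]+.5)*.64-.5,(p[1]+.5)*.64-.5)
at=lambda p,z:atz('d.png',*g(p),z)
cap,btn,co=at((396,133),.179),at((248,158),.09),at((588,322),.011)
print(cap,btn,co); P=[at(p,.012) for p in((92,107),(422,293),(526,118))]; print(np.round(P,4))
d=P[0]-P[1]; print('len',np.linalg.norm(d),np.linalg.norm(P[2]-P[1]),'yaw',np.arctan2(-d[0],d[1]))
b=(btn-cap)[:2]; yaw=np.arctan2(b[1],b[0])-np.arctan2(76,-55); print('yaw2',yaw,np.linalg.norm(b))
for y in(np.arctan2(-d[0],d[1]),yaw): print('knob',cap[:2]+np.array([-np.sin(y),np.cos(y)])*.148)
E
```

```text
[ 0.52687421 -0.04391677  0.179     ] [0.4784525  0.03453428 0.09      ] [ 0.46715663 -0.24150056  0.011     ]
[[ 0.4543  0.1715  0.012 ]
 [ 0.4315 -0.109   0.012 ]
 [ 0.5841 -0.1204  0.012 ]]
len 0.2814227563314313 0.15302510561707183 yaw -0.08113898051869832
yaw2 -0.07345863202278169 0.09219126835644983
knob [0.53886961 0.10359631]
knob [0.53773631 0.10368409]
```

```bash
python3 -m crank '[{"claw":-1,"dx":0.83,"dy":-0.98,"dz":0,"ax":0,"ay":0,"az":0},{"claw":-1,"dx":0.83,"dy":-0.98,"dz":0,"ax":0,"ay":0,"az":0},{"claw":-1,"dx":0.83,"dy":-0.98,"dz":0,"ax":0,"ay":0,"az":0},{"claw":-1,"dx":0,"dy":0,"dz":0,"ax":0,"ay":0,"az":-1},{"claw":-1,"dx":0,"dy":0,"dz":0,"ax":0,"ay":0,"az":-1},{"claw":-1,"dx":0,"dy":0,"dz":0,"ax":0,"ay":0,"az":-1},{"claw":-1,"dx":0,"dy":0,"dz":0,"ax":0,"ay":0,"az":-1},{"claw":-1,"dx":0,"dy":0,"dz":0,"ax":0,"ay":0,"az":0}]' 25
python3 - <<'E'
from h import *
s=r.read_state(); print(s['joint_positions'].round(3)); print(R.from_quat(s['eef_rot']).as_matrix().round(3))
snap('wrist','e.png'); cv2.imwrite('pics/eL.png',cv2.resize(cv2.imread('pics/e.png'),(800,600),interpolation=cv2.INTER_CUBIC)[:400])
E
```

```text
time: 2.2
ee_pos: [0.4861, 0.0279, 0.2752]
eef_rot: [0.909, 0.417, -0.0, 0.0]
ft_force: [0.5, 0.3, 0.6]
width: 0.0868
grip_force: 0.0
[ 0.499  0.045 -0.662  1.719  0.029  1.388 -0.878]
[[ 0.652  0.758 -0.001]
 [ 0.758 -0.652 -0.   ]
 [-0.001 -0.    -1.   ]]
```

View pics/eL.png

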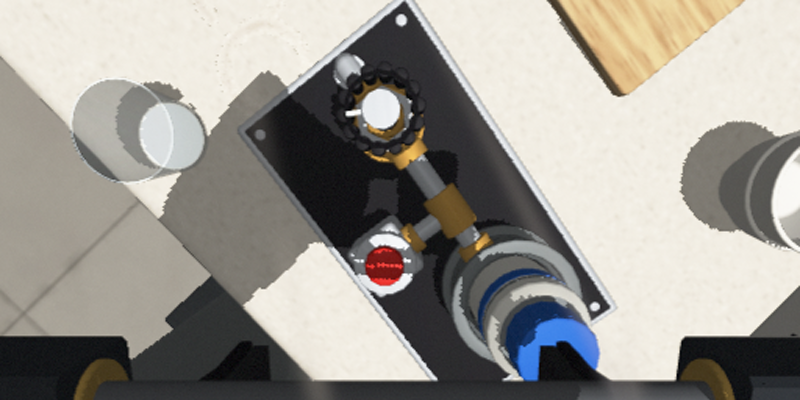

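The knob ring is centred at about (379,110) and the button at (384,267).

```bash
python3 - <<'E'
from h import *
g=lambda p:((p[0]+.5)*.64-.5,(p[1]+.5)*.64-.5)
at=lambda p,z:atz('e.png',*g(p),z).round(4)
print('knob',[at((379,110),z) for z in(.145,.155,.165)],'w',np.linalg.norm(at((331,110),.155)-at((426,110),.155)),'btn',at((384,267),.09))
d=np.load('pics/e.png.npz'); print(ray('e.png',0,0)[0],d['hand_eye'].round(3))
E
```

```text
knob [array([0.5369, 0.1045, 0.145 ]), array([0.5367, 0.1035, 0.155 ]), array([0.5364, 0.1025, 0.165 ])] w 0.04572931226248649 btn [0.4777 0.0362 0.09  ]
[0.53015441 0.07758352 0.42616744] [[-0.001 -0.97  -0.245  0.066]
 [ 1.    -0.001 -0.     0.001]
 [ 0.    -0.245  0.97  -0.151]
 [ 0.     0.     0.     1.   ]]
```

```bash
python3 -m crank '[{"claw":-1,"dx":0,"dy":0,"dz":0,"ax":0,"ay":0,"az":-1},{"claw":-1,"dx":0,"dy":0,"dz":0,"ax":0,"ay":0,"az":-1},{"claw":-1,"dx":0,"dy":0,"dz":0,"ax":0,"ay":0,"az":-1},{"claw":-1,"dx":0,"dy":0,"dz":0,"ax":0,"ay":0,"az":-1},{"claw":-1,"dx":0,"dy":0,"dz":0,"ax":0,"ay":0,"az":-1},{"claw":-1,"dx":0,"dy":0,"dz":0,"ax":0,"ay":0,"az":-1},{"claw":-1,"dx":0,"dy":0,"dz":0,"ax":0,"ay":0,"az":-1},{"claw":-1,"dx":0,"dy":0,"dz":0,"ax":0,"ay":0,"az":-1}]'
python3 -m crank '[{"claw":-1,"dx":0,"dy":0,"dz":0,"ax":0,"ay":0,"az":-1},{"claw":-1,"dx":0,"dy":0,"dz":0,"ax":0,"ay":0,"az":-1},{"claw":-1,"dx":0,"dy":0,"dz":0,"ax":0,"ay":0,"az":-1},{"claw":-1,"dx":0,"dy":0,"dz":0,"ax":0,"ay":0,"az":-1},{"claw":-1,"dx":0,"dy":0,"dz":0,"ax":0,"ay":0,"az":-1},{"claw":-1,"dx":0,"dy":0,"dz":0,"ax":0,"ay":0,"az":-1},{"claw":-1,"dx":0,"dy":0,"dz":0,"ax":0,"ay":0,"az":-1},{"claw":-1,"dx":0,"dy":0,"dz":0,"ax":0,"ay":0,"az":-1}]'
python3 -m crank '[{"claw":-1,"dx":0,"dy":0,"dz":0,"ax":0,"ay":0,"az":-1},{"claw":-1,"dx":0,"dy":0,"dz":0,"ax":0,"ay":0,"az":-1},{"claw":-1,"dx":0,"dy":0,"dz":0,"ax":0,"ay":0,"az":-1},{"claw":-1,"dx":0,"dy":0,"dz":0,"ax":0,"ay":0,"az":-1},{"claw":-1,"dx":0,"dy":0,"dz":0,"ax":0,"ay":0,"az":-1},{"claw":-1,"dx":0,"dy":0,"dz":0,"ax":0,"ay":0,"az":-1},{"claw":-1,"dx":0,"dy":0,"dz":0,"ax":0,"ay":0,"az":-1},{"claw":-1,"dx":0,"dy":0,"dz":0,"ax":0,"ay":0,"az":-1}]'
python3 -m crank '[{"claw":-1,"dx":0,"dy":0,"dz":0,"ax":0,"ay":0,"az":-1},{"claw":-1,"dx":0,"dy":0,"dz":0,"ax":0,"ay":0,"az":-1},{"claw":-1,"dx":0,"dy":0,"dz":0,"ax":0,"ay":0,"az":-1},{"claw":-1,"dx":0,"dy":0,"dz":0,"ax":0,"ay":0,"az":-1},{"claw":-1,"dx":0,"dy":0,"dz":0,"ax":0,"ay":0,"az":0}]'
python3 - <<'E'
from h import *
s=r.read_state(); print(s['joint_positions'].round(3),s['ee_pos'],s['torque']); print(R.from_quat(s['eef_rot']).as_matrix().round(3))
E
```

```text
time: 2.92
ee_pos: [0.4861, 0.0285, 0.2754]
eef_rot: [0.662, 0.75, -0.0, 0.0]
ft_force: [-1.4, -0.5, -0.7]
width: 0.0868
grip_force: 0.0
time: 3.58
ee_pos: [0.4861, 0.0285, 0.2754]
eef_rot: [0.3, 0.954, -0.0, -0.0]
ft_force: [-0.4, -0.4, 0.1]
width: 0.087
grip_force: 0.0
time: 4.25
ee_pos: [0.4861, 0.0285, 0.2754]
eef_rot: [-0.114, 0.993, -0.0, -0.0]
ft_force: [-0.4, -0.0, 0.5]
width: 0.0867
grip_force: 0.0
time: 4.67
ee_pos: [0.4862, 0.0286, 0.2754]
eef_rot: [-0.318, 0.948, -0.0, -0.0]
ft_force: [0.3, 0.7, -0.7]
width: 0.0869
grip_force: 0.0
[ 0.576  0.052 -0.744  1.715  0.036  1.388  2.045] [0.48617108 0.02859096 0.27540267] [ 0.14987689 -0.12874178 -0.01201968]
[[-0.797 -0.604 -0.   ]
 [-0.604  0.797 -0.   ]
 [ 0.    -0.    -1.   ]]
```

```bash
python3 -m crank '[{"claw":-1,"dx":-0.96,"dy":0.33,"dz":0,"ax":0,"ay":0,"az":0},{"claw":-1,"dx":-0.96,"dy":0.33,"dz":0,"ax":0,"ay":0,"az":0},{"claw":-1,"dx":-0.96,"dy":0.33,"dz":0,"ax":0,"ay":0,"az":0},{"claw":-1,"dx":0,"dy":0,"dz":0.9,"ax":0,"ay":0,"az":-1},{"claw":-1,"dx":0,"dy":0,"dz":0.9,"ax":0,"ay":0,"az":-1},{"claw":-1,"dx":0,"dy":0,"dz":0.9,"ax":0,"ay":0,"az":-1},{"claw":-1,"dx":0,"dy":0,"dz":0.2,"ax":0,"ay":0,"az":-1},{"claw":-1,"dx":0,"dy":0,"dz":0,"ax":0,"ay":0,"az":0}]' 5
python3 - <<'E'
from h import *
s=r.read_state(); print(s['joint_positions'].round(3),s['ee_pos'],s['torque']); print(R.from_quat(s['eef_rot']).as_matrix().round(3))
snap('side','f.png'); i=cv2.imread('pics/f.png')[120:270,200:350];cv2.imwrite('pics/fL.png',cv2.resize(i,(600,600),interpolation=cv2.INTER_CUBIC))
E
```

```text
time: 5.33
ee_pos: [0.536, 0.1042, 0.1861]
eef_rot: [-0.508, 0.861, 0.001, -0.002]
ft_force: [-0.9, 0.8, 0.0]
width: 0.0869
grip_force: 0.0
[ 0.45   0.302 -0.85   1.697  0.236  1.254  2.183] [0.53601738 0.10424777 0.1860879 ] [ 0.10505235 -0.05368115 -0.00809254]
[[-0.484 -0.875 -0.004]
 [-0.875  0.484 -0.001]
 [ 0.002  0.003 -1.   ]]
```

View pics/fL.png

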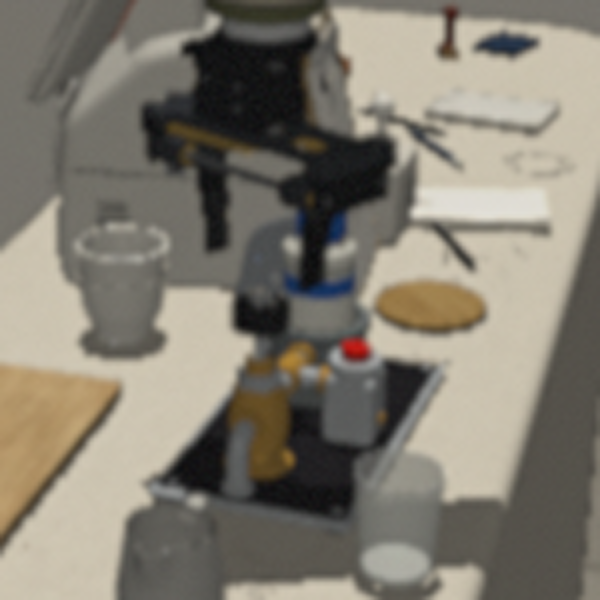

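The gripper hovers above the knob (knob at about crop (262,312)) with the fingers either side. Next I descend and close lightly.

```bash
python3 -m crank '[{"claw":-1,"dx":0,"dy":0,"dz":0.9,"ax":0,"ay":0,"az":0},{"claw":-1,"dx":0,"dy":0,"dz":0.85,"ax":0,"ay":0,"az":0},{"claw":-1,"dx":0,"dy":0,"dz":0,"ax":0,"ay":0,"az":0},{"claw":1,"dx":0,"dy":0,"dz":0,"ax":0,"ay":0,"az":0},{"claw":1,"dx":0,"dy":0,"dz":0,"ax":0,"ay":0,"az":0},{"claw":1,"dx":0,"dy":0,"dz":0,"ax":0,"ay":0,"az":0},{"claw":1,"dx":0,"dy":0,"dz":0,"ax":0,"ay":0,"az":0},{"claw":1,"dx":0,"dy":0,"dz":0,"ax":0,"ay":0,"az":0}]' 5
cat > st.py <<'E'
from h import *
s=r.read_state(); print('j7',s['joint_positions'][6].round(3),'ee',s['ee_pos'].round(4),'F',s['ft_force'].round(2),'T',s['torque'].round(3),'w',round(float(s['width']),4),'yaw',round(float(R.from_quat(s['eef_rot']).as_matrix()[:2,1]@[0,0]) ,2) if 0 else np.arctan2(*R.from_quat(s['eef_rot']).as_matrix()[[1,0],0]).round(4), 't',s['time'])
E
python3 st.py
```

```text
time: 6.05
ee_pos: [0.5377, 0.1055, 0.1371]
eef_rot: [-0.508, 0.861, -0.0, 0.001]
ft_force: [-0.2, 0.6, -0.0]
width: 0.0616
grip_force: 0.0
j7 2.148 ee [0.5377 0.1055 0.1371] F [-0.19  0.64 -0.02] T [ 0.15  -0.069 -0.006] w 0.0616 yaw -2.0754 t 6.05
```

```bash
python3 -m crank '[{"claw":1,"dx":0,"dy":0,"dz":0.07,"ax":0,"ay":0,"az":0},{"claw":1,"dx":0,"dy":0,"dz":0,"ax":0,"ay":0,"az":0},{"claw":1,"dx":0,"dy":0,"dz":0,"ax":0,"ay":0,"az":0},{"claw":1,"dx":0,"dy":0,"dz":0,"ax":0,"ay":0,"az":0},{"claw":1,"dx":0,"dy":0,"dz":0,"ax":0,"ay":0,"az":0},{"claw":1,"dx":0,"dy":0,"dz":0,"ax":0,"ay":0,"az":0}]' 5; python3 st.py
python3 -m crank '[{"claw":1,"dx":0,"dy":0,"dz":0,"ax":0,"ay":0,"az":0},{"claw":1,"dx":0,"dy":0,"dz":0,"ax":0,"ay":0,"az":0}]' 25; python3 st.py
```

```text
time: 6.55
ee_pos: [0.5373, 0.1052, 0.1339]
eef_rot: [-0.508, 0.861, -0.0, 0.0]
ft_force: [1.9, -1.6, -1.3]
width: 0.0437
grip_force: 5.0
j7 2.147 ee [0.5373 0.1052 0.1339] F [ 1.86 -1.61 -1.32] T [-0.043 -0.48   0.031] w 0.0437 yaw -2.0748 t 6.55
time: 6.72
ee_pos: [0.5373, 0.1052, 0.1339]
eef_rot: [-0.508, 0.861, -0.0, 0.0]
ft_force: [3.7, -1.4, -1.4]
width: 0.0435
grip_force: 25.0
j7 2.147 ee [0.5373 0.1052 0.1339] F [ 3.72 -1.41 -1.35] T [-0.149 -0.605 -0.007] w 0.0435 yaw -2.0748 t 6.7167
```

```bash
python3 -m crank '[{"claw":1,"dx":0,"dy":0,"dz":0.017,"ax":0,"ay":0,"az":1},{"claw":1,"dx":0,"dy":0,"dz":0.017,"ax":0,"ay":0,"az":1},{"claw":1,"dx":0,"dy":0,"dz":0.017,"ax":0,"ay":0,"az":1},{"claw":1,"dx":0,"dy":0,"dz":0.017,"ax":0,"ay":0,"az":1}]'; python3 st.py
python3 -m crank '[{"claw":1,"dx":0,"dy":0,"dz":0.017,"ax":0,"ay":0,"az":1},{"claw":1,"dx":0,"dy":0,"dz":0.017,"ax":0,"ay":0,"az":1},{"claw":1,"dx":0,"dy":0,"dz":0.017,"ax":0,"ay":0,"az":1},{"claw":1,"dx":0,"dy":0,"dz":0.017,"ax":0,"ay":0,"az":1}]'; python3 st.py
```

```text
time: 7.05
ee_pos: [0.5375, 0.1051, 0.1319]
eef_rot: [-0.316, 0.949, -0.0, 0.0]
ft_force: [2.7, -1.3, -2.9]
width: 0.0435
grip_force: 25.0
j7 1.746 ee [0.5375 0.1051 0.1319] F [ 2.74 -1.29 -2.94] T [-0.228 -0.8    0.159] w 0.0435 yaw -2.4987 t 7.05
time: 7.38
ee_pos: [0.5376, 0.1049, 0.1299]
eef_rot: [-0.112, 0.994, -0.0, 0.0]
ft_force: [3.4, -3.1, -2.0]
width: 0.0435
grip_force: 25.0
j7 1.347 ee [0.5376 0.1049 0.1299] F [ 3.41 -3.12 -2.02] T [-0.347 -0.849  0.114] w 0.0435 yaw -2.9178 t 7.3833
```

```bash
cat > ck.py <<'E'
import sys
from h import *
s=r.read_state(); T=s['torque'][2]; F=s['ft_force'][2]; e=T+0.005*F-0.0
print('j7',s['joint_positions'][6].round(3),'z',s['ee_pos'][2].round(4),'F',s['ft_force'].round(1),'Tz',T.round(3),'corr',e.round(3))
sys.exit(int(e>0.165 or abs(F)>8))
E
python3 -m crank '[{"claw":1,"dx":0,"dy":0,"dz":0.02,"ax":0,"ay":0,"az":1},{"claw":1,"dx":0,"dy":0,"dz":0.02,"ax":0,"ay":0,"az":1},{"claw":1,"dx":0,"dy":0,"dz":0.02,"ax":0,"ay":0,"az":1},{"claw":1,"dx":0,"dy":0,"dz":0.02,"ax":0,"ay":0,"az":1}]' >/dev/null; python3 ck.py && 
python3 -m crank '[{"claw":1,"dx":0,"dy":0,"dz":0.02,"ax":0,"ay":0,"az":1},{"claw":1,"dx":0,"dy":0,"dz":0.02,"ax":0,"ay":0,"az":1}]' >/dev/null && python3 ck.py &&
python3 -m crank '[{"claw":1,"dx":0,"dy":0,"dz":0.017,"ax":0,"ay":0,"az":1},{"claw":1,"dx":0,"dy":0,"dz":0.017,"ax":0,"ay":0,"az":1}]' >/dev/null && python3 ck.py &&
python3 -m crank '[{"claw":1,"dx":0,"dy":0,"dz":0.017,"ax":0,"ay":0,"az":1},{"claw":1,"dx":0,"dy":0,"dz":0.017,"ax":0,"ay":0,"az":1}]' >/dev/null && python3 ck.py
```

```text
j7 0.945 z 0.1278 F [ 1.9 -4.   1.6] Tz 0.093 corr 0.101
j7 0.744 z 0.1268 F [-0.7 -4.4  4.5] Tz 0.127 corr 0.149
j7 0.543 z 0.1258 F [ 0.9 -4.5  4.5] Tz 0.088 corr 0.11
j7 0.341 z 0.1248 F [ 1.  -5.4  5.4] Tz 0.077 corr 0.104
```

```bash

python3 -m crank '[{"claw":1,"dx":0,"dy":0,"dz":0.015,"ax":0,"ay":0,"az":1},{"claw":1,"dx":0,"dy":0,"dz":0.015,"ax":0,"ay":0,"az":1}]' >/dev/null && python3 ck.py &&
python3 -m crank '[{"claw":1,"dx":0,"dy":0,"dz":0.015,"ax":0,"ay":0,"az":1},{"claw":1,"dx":0,"dy":0,"dz":0.015,"ax":0,"ay":0,"az":1}]' >/dev/null && python3 ck.py &&
python3 -m crank '[{"claw":1,"dx":0,"dy":0,"dz":0.016,"ax":0,"ay":0,"az":1},{"claw":1,"dx":0,"dy":0,"dz":0.016,"ax":0,"ay":0,"az":1}]' >/dev/null && python3 ck.py &&
python3 -m crank '[{"claw":1,"dx":0,"dy":0,"dz":0.016,"ax":0,"ay":0,"az":1},{"claw":1,"dx":0,"dy":0,"dz":0.016,"ax":0,"ay":0,"az":1}]' >/dev/null && python3 ck.py &&
python3 -m crank '[{"claw":1,"dx":0,"dy":0,"dz":0.016,"ax":0,"ay":0,"az":1},{"claw":1,"dx":0,"dy":0,"dz":0.016,"ax":0,"ay":0,"az":1}]' >/dev/null && python3 ck.py
```

```text
j7 0.139 z 0.1238 F [ 0.3 -5.4  4.9] Tz 0.08 corr 0.105
j7 -0.063 z 0.1228 F [-0.6 -4.8  3.1] Tz 0.118 corr 0.134
j7 -0.265 z 0.1218 F [-1.1 -5.7  4.1] Tz 0.125 corr 0.146
j7 -0.467 z 0.1208 F [-0.3 -4.8  4.3] Tz 0.077 corr 0.098
j7 -0.67 z 0.1198 F [-2.7 -6.5  5. ] Tz 0.134 corr 0.159
```

```bash

python3 -m crank '[{"claw":1,"dx":0,"dy":0,"dz":0.016,"ax":0,"ay":0,"az":1},{"claw":1,"dx":0,"dy":0,"dz":0.016,"ax":0,"ay":0,"az":1}]' >/dev/null && python3 ck.py &&
python3 -m crank '[{"claw":1,"dx":0,"dy":0,"dz":0.016,"ax":0,"ay":0,"az":1},{"claw":1,"dx":0,"dy":0,"dz":0.016,"ax":0,"ay":0,"az":1}]' >/dev/null && python3 ck.py &&
python3 -m crank '[{"claw":1,"dx":0,"dy":0,"dz":0.016,"ax":0,"ay":0,"az":1},{"claw":1,"dx":0,"dy":0,"dz":0.016,"ax":0,"ay":0,"az":1}]' >/dev/null && python3 ck.py
```

```text
j7 -0.873 z 0.1189 F [-1.8 -5.9  4.9] Tz 0.154 corr 0.179
```

```bash

python3 -m crank '[{"claw":1,"dx":0,"dy":0,"dz":0.016,"ax":0,"ay":0,"az":1}]' >/dev/null; python3 ck.py
python3 -m crank '[{"claw":1,"dx":0,"dy":0,"dz":0.008,"ax":0,"ay":0,"az":0.5}]' >/dev/null; python3 ck.py
```

```text
j7 -0.974 z 0.1184 F [-3.1 -5.8  5.6] Tz 0.205 corr 0.233
j7 -1.026 z 0.1182 F [-3.  -4.7  5.8] Tz 0.236 corr 0.265
```

Torque is about 0.14 above running, which should be around 27 N on the washer. I'll hold 0.25 s, release and rise.

```bash

python3 -m crank '[{"claw":1,"dx":0,"dy":0,"dz":0,"ax":0,"ay":0,"az":0},{"claw":1,"dx":0,"dy":0,"dz":0,"ax":0,"ay":0,"az":0},{"claw":1,"dx":0,"dy":0,"dz":0,"ax":0,"ay":0,"az":0},{"claw":1,"dx":0,"dy":0,"dz":0,"ax":0,"ay":0,"az":0}]' >/dev/null; python3 ck.py
python3 -m crank '[{"claw":-1,"dx":0,"dy":0,"dz":0,"ax":0,"ay":0,"az":0},{"claw":-1,"dx":0,"dy":0,"dz":0,"ax":0,"ay":0,"az":0},{"claw":-1,"dx":0,"dy":0,"dz":0,"ax":0,"ay":0,"az":0},{"claw":-1,"dx":0,"dy":0,"dz":0,"ax":0,"ay":0,"az":0},{"claw":-1,"dx":0,"dy":0,"dz":0,"ax":0,"ay":0,"az":0},{"claw":-1,"dx":0,"dy":0,"dz":0,"ax":0,"ay":0,"az":0}]'; python3 ck.py
```

```text
j7 -1.02 z 0.1181 F [-2.4 -4.7  5.2] Tz 0.033 corr 0.059
time: 10.22
ee_pos: [0.5371, 0.1056, 0.1178]
eef_rot: [0.898, 0.44, -0.0, -0.0]
ft_force: [0.1, -0.4, 0.3]
width: 0.0758
grip_force: 0.0
j7 -1.02 z 0.1178 F [ 0.1 -0.4  0.3] Tz 0.033 corr 0.035
```

```bash

python3 -m crank '[{"claw":-1,"dx":0,"dy":0,"dz":-0.5,"ax":0,"ay":0,"az":0},{"claw":-1,"dx":0,"dy":0,"dz":-1,"ax":0,"ay":0,"az":0},{"claw":1,"dx":0,"dy":0,"dz":-1,"ax":0,"ay":0,"az":-1},{"claw":1,"dx":0,"dy":0,"dz":0,"ax":0,"ay":0,"az":-1},{"claw":1,"dx":0,"dy":0,"dz":0,"ax":0,"ay":0,"az":-1},{"claw":1,"dx":0,"dy":0,"dz":0,"ax":0,"ay":0,"az":-1},{"claw":1,"dx":0,"dy":0,"dz":0,"ax":0,"ay":0,"az":-1},{"claw":1,"dx":0,"dy":0,"dz":0,"ax":0,"ay":0,"az":-1}]' 10 >/dev/null
python3 -m crank '[{"claw":1,"dx":0,"dy":0,"dz":0,"ax":0,"ay":0,"az":-1},{"claw":1,"dx":0,"dy":0,"dz":0,"ax":0,"ay":0,"az":-1},{"claw":1,"dx":0,"dy":0,"dz":0,"ax":0,"ay":0,"az":-1},{"claw":1,"dx":0,"dy":0,"dz":0,"ax":0,"ay":0,"az":0}]'
python3 - <<'E'
from h import *
s=r.read_state(); W=R.from_quat(s['eef_rot']).as_matrix(); print(W.round(3),s['joint_positions'])
print((W.T@(np.array([.4772,.0375,.2])-s['ee_pos'])/.03).round(3))
E
```

```text
time: 11.22
ee_pos: [0.5371, 0.1054, 0.1928]
eef_rot: [0.599, 0.801, -0.0, -0.0]
ft_force: [0.2, 0.3, 0.3]
width: 0.0285
grip_force: 0.0
[[-0.283  0.959 -0.   ]
 [ 0.959  0.283 -0.   ]
 [ 0.    -0.    -1.   ]] [ 0.11349302  0.22107776 -0.44469642  1.70481246  0.09990774  1.23831294
 -0.0677183 ]
[-1.607 -2.555 -0.241]
```

```bash

python3 -m crank '[{"claw":1,"dx":-0.54,"dy":-0.85,"dz":0,"ax":0,"ay":0,"az":0},{"claw":1,"dx":-0.54,"dy":-0.85,"dz":0,"ax":0,"ay":0,"az":0},{"claw":1,"dx":-0.54,"dy":-0.85,"dz":0,"ax":0,"ay":0,"az":0},{"claw":1,"dx":0,"dy":0,"dz":0.9,"ax":0,"ay":0,"az":0},{"claw":1,"dx":0,"dy":0,"dz":0.9,"ax":0,"ay":0,"az":0},{"claw":1,"dx":0,"dy":0,"dz":0.6,"ax":0,"ay":0,"az":0},{"claw":1,"dx":0,"dy":0,"dz":0,"ax":0,"ay":0,"az":0}]'
python3 - <<'E'
from h import *
snap('side','g.png'); i=cv2.imread('pics/g.png')[120:270,200:350];snap('scene','g2.png'); k=cv2.imread('pics/g2.png')[150:290,200:340]
cv2.imwrite('pics/gL.png',np.hstack([cv2.resize(x,(400,400),interpolation=cv2.INTER_CUBIC) for x in(i,k)]))
E
```

```text
time: 11.8
ee_pos: [0.4749, 0.0371, 0.1177]
eef_rot: [0.602, 0.798, -0.002, -0.002]
ft_force: [-0.8, 0.6, -0.4]
width: 0.0005
grip_force: 0.0
```

View pics/gL.png

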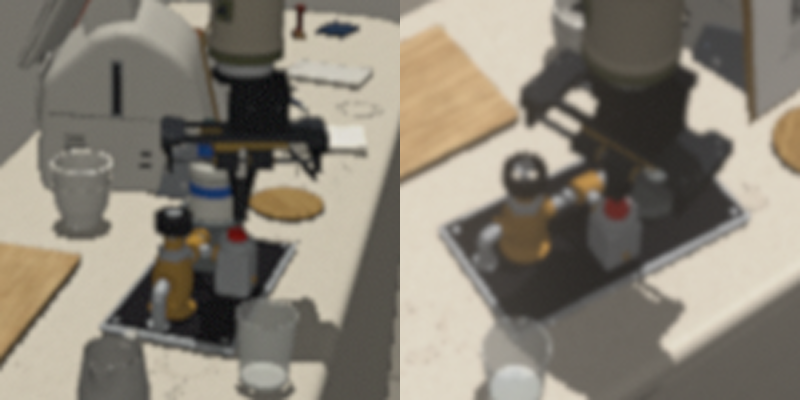

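The fingertips sit right above the red button in both views (side crop (237,222), scene crop (618,198)), and the knob is still on its stem. Pressing now.

```bash

python3 -m crank '[{"claw":1,"dx":0,"dy":0,"dz":0.5,"ax":0,"ay":0,"az":0},{"claw":1,"dx":0,"dy":0,"dz":0.1,"ax":0,"ay":0,"az":0},{"claw":1,"dx":0,"dy":0,"dz":0,"ax":0,"ay":0,"az":0}]'|grep -E "pos|force"
python3 -m crank '[{"claw":1,"dx":0,"dy":0,"dz":0.08,"ax":0,"ay":0,"az":0},{"claw":1,"dx":0,"dy":0,"dz":0,"ax":0,"ay":0,"az":0}]'|grep -E "pos|ft_force"
python3 -m crank '[{"claw":1,"dx":0,"dy":0,"dz":0.06,"ax":0,"ay":0,"az":0},{"claw":1,"dx":0,"dy":0,"dz":0,"ax":0,"ay":0,"az":0}]'|grep -E "pos|ft_force"
```

```text
ee_pos: [0.4773, 0.0376, 0.1033]
ft_force: [0.1, -0.5, 0.4]
grip_force: 0.0
ee_pos: [0.4779, 0.0376, 0.1013]
ft_force: [0.6, 0.1, 0.7]
ee_pos: [0.4778, 0.0376, 0.0992]
ft_force: [1.3, 1.1, 3.4]
```

```bash

python3 -m crank '[{"claw":1,"dx":0,"dy":0,"dz":0.08,"ax":0,"ay":0,"az":0},{"claw":1,"dx":0,"dy":0,"dz":0,"ax":0,"ay":0,"az":0}]'|grep -E "pos|ft_force"
python3 -m crank '[{"claw":1,"dx":0,"dy":0,"dz":0.05,"ax":0,"ay":0,"az":0},{"claw":1,"dx":0,"dy":0,"dz":0,"ax":0,"ay":0,"az":0}]'|grep -E "pos|ft_force"
```

```text
ee_pos: [0.4778, 0.0376, 0.0965]
ft_force: [1.7, 0.6, 4.4]
ee_pos: [0.4778, 0.0376, 0.0954]
ft_force: [1.2, 2.3, 7.5]
```

```bash

python3 -m crank '[{"claw":1,"dx":0,"dy":0,"dz":0.05,"ax":0,"ay":0,"az":0},{"claw":1,"dx":0,"dy":0,"dz":0,"ax":0,"ay":0,"az":0},{"claw":1,"dx":0,"dy":0,"dz":0,"ax":0,"ay":0,"az":0}]'|grep -E "pos|ft_force"
```

```text
ee_pos: [0.4779, 0.0376, 0.0951]
ft_force: [-6.0, 0.4, 24.6]
```

The force jumped to 24.6 N at the stop, so the button is fully down. I'll back off and check the clipboard's clearance for the placing.

```bash

python3 -m crank '[{"claw":1,"dx":0,"dy":0,"dz":-0.5,"ax":0,"ay":0,"az":0},{"claw":-1,"dx":0,"dy":0,"dz":-1,"ax":0,"ay":0,"az":0},{"claw":-1,"dx":0,"dy":0,"dz":-1,"ax":0,"ay":0,"az":0},{"claw":-1,"dx":0,"dy":0,"dz":-1,"ax":0,"ay":0,"az":0},{"claw":-1,"dx":0,"dy":0,"dz":-0.5,"ax":0,"ay":0,"az":0},{"claw":-1,"dx":0,"dy":0,"dz":0,"ax":0,"ay":0,"az":0}]' 20
python3 - <<'E'
from h import *
s=r.read_state(); W=R.from_quat(s['eef_rot']).as_matrix(); print(W.round(3),s['joint_positions'])
print((W.T@(np.array([.5258,-.0425,.160])-s['ee_pos'])/.03).round(3))
g=lambda p:((p[0]+.5)*.64-.5,(p[1]+.5)*.64-.5)
for p in((505,293),(558,262)): print(atz('a.png',*g(p),0))
for p in((500,185),(560,165)): print(atz('a.png',*g(p),.2))
E
```

```text
time: 13.57
ee_pos: [0.4784, 0.0376, 0.2164]
eef_rot: [0.601, 0.799, 0.001, 0.002]
ft_force: [0.8, -0.1, 0.4]
width: 0.0261
grip_force: 0.0
[[-0.278  0.961  0.004]
 [ 0.961  0.278 -0.   ]
 [-0.001  0.004 -1.   ]] [ 0.2272791   0.04286131 -0.40881488  1.83985263  0.01889629  1.25810111
  0.09458046]
[-3.     0.767  1.887]
[ 0.54570921 -0.21713879  0.        ]
[ 0.54657386 -0.37098901  0.        ]
[ 0.64539846 -0.25692308  0.2       ]
[ 0.62275513 -0.39808688  0.2       ]
```

```bash

python3 -m crank '[{"claw":-1,"dx":-0.8,"dy":0.2,"dz":0,"ax":0,"ay":0,"az":0},{"claw":-1,"dx":-0.8,"dy":0.2,"dz":0,"ax":0,"ay":0,"az":0},{"claw":-1,"dx":-0.8,"dy":0.2,"dz":0,"ax":0,"ay":0,"az":0},{"claw":-1,"dx":-0.6,"dy":0.17,"dz":0,"ax":0,"ay":0,"az":0},{"claw":-1,"dx":0,"dy":0,"dz":0,"ax":0,"ay":0,"az":-1},{"claw":-1,"dx":0,"dy":0,"dz":0,"ax":0,"ay":0,"az":-1},{"claw":-1,"dx":0,"dy":0,"dz":0,"ax":0,"ay":0,"az":-1},{"claw":-1,"dx":0,"dy":0,"dz":0,"ax":0,"ay":0,"az":-1}]' 20 >/dev/null
python3 -m crank '[{"claw":-1,"dx":0,"dy":0,"dz":0,"ax":0,"ay":0,"az":-1},{"claw":-1,"dx":0,"dy":0,"dz":0,"ax":0,"ay":0,"az":-1},{"claw":-1,"dx":0,"dy":0,"dz":0,"ax":0,"ay":0,"az":-1},{"claw":-1,"dx":0,"dy":0,"dz":0,"ax":0,"ay":0,"az":-1},{"claw":-1,"dx":0,"dy":0,"dz":0,"ax":0,"ay":0,"az":-1},{"claw":-1,"dx":0,"dy":0,"dz":0,"ax":0,"ay":0,"az":-1},{"claw":-1,"dx":0,"dy":0,"dz":0,"ax":0,"ay":0,"az":-1},{"claw":-1,"dx":0,"dy":0,"dz":0,"ax":0,"ay":0,"az":-1}]' >/dev/null
python3 -m crank '[{"claw":-1,"dx":0,"dy":0,"dz":0,"ax":0,"ay":0,"az":-0.3},{"claw":-1,"dx":0,"dy":0,"dz":0,"ax":0,"ay":0,"az":0}]'
python3 - <<'E'
from h import *
s=r.read_state(); W=R.from_quat(s['eef_rot']).as_matrix(); print(W.round(3),s['joint_positions'].round(2))
print((W.T@(np.array([.5258,-.0425,.160])-s['ee_pos'])/.03).round(3))
E
```

```text
time: 15.07
ee_pos: [0.5236, -0.0427, 0.2118]
eef_rot: [-0.0, 1.0, 0.0, -0.001]
ft_force: [-0.6, -0.9, -0.2]
width: 0.087
grip_force: 0.0
[[-1.    -0.    -0.002]
 [-0.     1.     0.   ]
 [ 0.002  0.    -1.   ]] [ 0.38  0.16 -0.43  1.73  0.07  1.27  1.51]
[-0.078  0.005  1.727]
```

```bash

python3 -m crank '[{"claw":-1,"dx":-0.08,"dy":0,"dz":0.8,"ax":0,"ay":0,"az":0},{"claw":-1,"dx":0,"dy":0,"dz":0.6,"ax":0,"ay":0,"az":0},{"claw":-1,"dx":0,"dy":0,"dz":0.3,"ax":0,"ay":0,"az":0},{"claw":1,"dx":0,"dy":0,"dz":0,"ax":0,"ay":0,"az":0},{"claw":1,"dx":0,"dy":0,"dz":0,"ax":0,"ay":0,"az":0},{"claw":1,"dx":0,"dy":0,"dz":0,"ax":0,"ay":0,"az":0},{"claw":1,"dx":0,"dy":0,"dz":0,"ax":0,"ay":0,"az":0},{"claw":1,"dx":0,"dy":0,"dz":0,"ax":0,"ay":0,"az":0}]' 8 >/dev/null
python3 -m crank '[{"claw":1,"dx":0,"dy":0,"dz":0,"ax":0,"ay":0,"az":0},{"claw":1,"dx":0,"dy":0,"dz":0,"ax":0,"ay":0,"az":0},{"claw":1,"dx":0,"dy":0,"dz":0,"ax":0,"ay":0,"az":0},{"claw":1,"dx":0,"dy":0,"dz":0,"ax":0,"ay":0,"az":0},{"claw":1,"dx":0,"dy":0,"dz":0,"ax":0,"ay":0,"az":0},{"claw":1,"dx":0,"dy":0,"dz":0,"ax":0,"ay":0,"az":0}]' 
python3 -m crank '[{"claw":1,"dx":0,"dy":0,"dz":0,"ax":0,"ay":0,"az":0},{"claw":1,"dx":0,"dy":0,"dz":0,"ax":0,"ay":0,"az":0},{"claw":1,"dx":0,"dy":0,"dz":0,"ax":0,"ay":0,"az":0}]' 30
```

```text
time: 16.23
ee_pos: [0.5269, -0.0427, 0.1625]
eef_rot: [0.001, 1.0, -0.0, 0.0]
ft_force: [0.0, 0.1, 2.0]
width: 0.0417
grip_force: 8.0
time: 16.48
ee_pos: [0.527, -0.0427, 0.1625]
eef_rot: [0.001, 1.0, -0.0, 0.0]
ft_force: [0.3, -1.3, 3.2]
width: 0.0413
grip_force: 30.0
```

```bash

python3 -m crank '[{"claw":1,"dx":0,"dy":0,"dz":-0.2,"ax":0,"ay":0,"az":0},{"claw":1,"dx":0,"dy":0,"dz":-0.3,"ax":0,"ay":0,"az":0},{"claw":1,"dx":0,"dy":0,"dz":-0.3,"ax":0,"ay":0,"az":0},{"claw":1,"dx":0,"dy":0,"dz":-0.3,"ax":0,"ay":0,"az":0}]'
python3 -m crank '[{"claw":1,"dx":0,"dy":0,"dz":-0.4,"ax":0,"ay":0,"az":0},{"claw":1,"dx":0,"dy":0,"dz":-0.4,"ax":0,"ay":0,"az":0},{"claw":1,"dx":0,"dy":0,"dz":-0.3,"ax":0,"ay":0,"az":0},{"claw":1,"dx":0,"dy":0,"dz":0,"ax":0,"ay":0,"az":0}]'
python3 - <<'E'
from h import *
s=r.read_state(); W=R.from_quat(s['eef_rot']).as_matrix()
print((W.T@(np.array([.466,-.240,.1625])-s['ee_pos'])/.03).round(3))
E
```

```text
time: 16.82
ee_pos: [0.5266, -0.0424, 0.1961]
eef_rot: [0.0, 1.0, 0.0, -0.0]
ft_force: [-0.1, 0.4, -4.3]
width: 0.0412
grip_force: 30.0
time: 17.15
ee_pos: [0.5279, -0.0426, 0.231]
eef_rot: [0.001, 1.0, -0.0, 0.002]
ft_force: [0.6, 0.1, -5.4]
width: 0.0415
grip_force: 30.0
[ 2.064 -6.582  2.278]
```

```bash

python3 -m crank '[{"claw":1,"dx":0.15,"dy":-0.5,"dz":0,"ax":0,"ay":0,"az":0},{"claw":1,"dx":0.25,"dy":-0.8,"dz":0,"ax":0,"ay":0,"az":0},{"claw":1,"dx":0.25,"dy":-0.8,"dz":0,"ax":0,"ay":0,"az":0},{"claw":1,"dx":0.25,"dy":-0.8,"dz":0,"ax":0,"ay":0,"az":0},{"claw":1,"dx":0.25,"dy":-0.8,"dz":0,"ax":0,"ay":0,"az":0},{"claw":1,"dx":0.25,"dy":-0.8,"dz":0,"ax":0,"ay":0,"az":0},{"claw":1,"dx":0.25,"dy":-0.8,"dz":0,"ax":0,"ay":0,"az":0},{"claw":1,"dx":0.2,"dy":-0.7,"dz":0,"ax":0,"ay":0,"az":0}]' >/dev/null
python3 -m crank '[{"claw":1,"dx":0.2,"dy":-0.6,"dz":0.3,"ax":0,"ay":0,"az":0},{"claw":1,"dx":0,"dy":0,"dz":0.6,"ax":0,"ay":0,"az":0},{"claw":1,"dx":0,"dy":0,"dz":0.6,"ax":0,"ay":0,"az":0},{"claw":1,"dx":0,"dy":0,"dz":0,"ax":0,"ay":0,"az":0},{"claw":1,"dx":0,"dy":0,"dz":0,"ax":0,"ay":0,"az":0}]'
python3 - <<'E'
from h import *
snap('side','k.png'); i=cv2.imread('pics/k.png')[110:230,240:360];snap('scene','k2.png'); k=cv2.imread('pics/k2.png')[120:240,290:410]
cv2.imwrite('pics/kL.png',np.hstack([cv2.resize(x,(400,400),interpolation=cv2.INTER_CUBIC) for x in(i,k)]))
E
```

```text
time: 18.23
ee_pos: [0.4646, -0.2402, 0.1827]
eef_rot: [0.0, 1.0, 0.001, -0.001]
ft_force: [0.6, -1.0, -4.5]
width: 0.0413
grip_force: 30.0
```

View pics/kL.png

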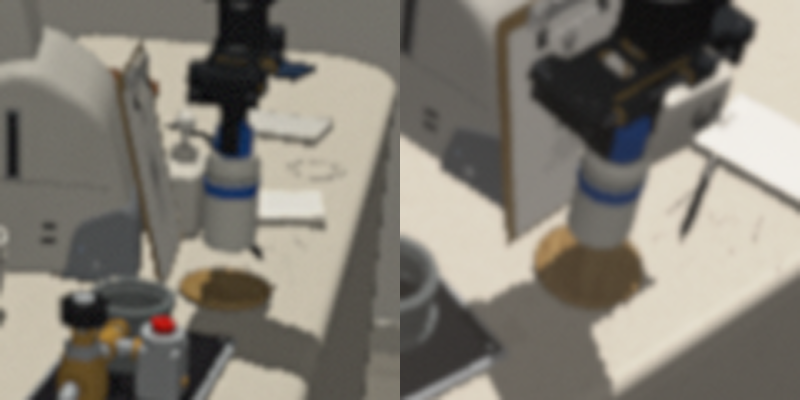

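The foot hangs about 50 mm above the coaster and is centred on it in both views (side crop foot x 229 vs coaster 226). Lowering gently.

```bash

python3 -m crank '[{"claw":1,"dx":0,"dy":0,"dz":0.3,"ax":0,"ay":0,"az":0},{"claw":1,"dx":0,"dy":0,"dz":0.3,"ax":0,"ay":0,"az":0},{"claw":1,"dx":0,"dy":0,"dz":0.3,"ax":0,"ay":0,"az":0},{"claw":1,"dx":0,"dy":0,"dz":0.3,"ax":0,"ay":0,"az":0},{"claw":1,"dx":0,"dy":0,"dz":0.2,"ax":0,"ay":0,"az":0},{"claw":1,"dx":0,"dy":0,"dz":0,"ax":0,"ay":0,"az":0},{"claw":1,"dx":0,"dy":0,"dz":0,"ax":0,"ay":0,"az":0}]'|grep -E "pos|ft_force"
python3 -m crank '[{"claw":1,"dx":0,"dy":0,"dz":0.08,"ax":0,"ay":0,"az":0},{"claw":1,"dx":0,"dy":0,"dz":0,"ax":0,"ay":0,"az":0}]'|grep -E "pos|ft_force"
```

```text
ee_pos: [0.4649, -0.2404, 0.1409]
ft_force: [0.7, 0.0, -5.6]
ee_pos: [0.4653, -0.2406, 0.139]
ft_force: [0.4, 0.1, -4.7]
```

```bash

python3 -m crank '[{"claw":1,"dx":0,"dy":0,"dz":0.08,"ax":0,"ay":0,"az":0},{"claw":1,"dx":0,"dy":0,"dz":0,"ax":0,"ay":0,"az":0}]'|grep -E "pos|ft_force"
python3 -m crank '[{"claw":1,"dx":0,"dy":0,"dz":0.06,"ax":0,"ay":0,"az":0},{"claw":1,"dx":0,"dy":0,"dz":0,"ax":0,"ay":0,"az":0}]'|grep -E "pos|ft_force"
python3 -m crank '[{"claw":1,"dx":0,"dy":0,"dz":0.04,"ax":0,"ay":0,"az":0},{"claw":1,"dx":0,"dy":0,"dz":0,"ax":0,"ay":0,"az":0}]'|grep -E "pos|ft_force"
```

```text
ee_pos: [0.4651, -0.2405, 0.1363]
ft_force: [-0.3, 0.7, -5.4]
ee_pos: [0.465, -0.2405, 0.1344]
ft_force: [0.2, -0.5, -4.7]
ee_pos: [0.465, -0.2405, 0.1333]
ft_force: [0.0, 0.1, -4.8]
```

```bash

python3 -m crank '[{"claw":1,"dx":0,"dy":0,"dz":0.04,"ax":0,"ay":0,"az":0},{"claw":1,"dx":0,"dy":0,"dz":0,"ax":0,"ay":0,"az":0}]'|grep -E "pos|ft_force"
python3 -m crank '[{"claw":1,"dx":0,"dy":0,"dz":0.03,"ax":0,"ay":0,"az":0},{"claw":1,"dx":0,"dy":0,"dz":0,"ax":0,"ay":0,"az":0}]'|grep -E "pos|ft_force"
```

```text
ee_pos: [0.4657, -0.2407, 0.133]
ft_force: [-1.2, 0.2, 2.4]
ee_pos: [0.466, -0.2407, 0.133]
ft_force: [-3.3, 1.8, 10.0]
```

The foot is on the coaster. I'll ease off, release and retreat upward.

```bash

python3 -m crank '[{"claw":1,"dx":0,"dy":0,"dz":-0.03,"ax":0,"ay":0,"az":0},{"claw":-1,"dx":0,"dy":0,"dz":0,"ax":0,"ay":0,"az":0},{"claw":-1,"dx":0,"dy":0,"dz":0,"ax":0,"ay":0,"az":0},{"claw":-1,"dx":0,"dy":0,"dz":0,"ax":0,"ay":0,"az":0},{"claw":-1,"dx":0,"dy":0,"dz":0,"ax":0,"ay":0,"az":0},{"claw":-1,"dx":0,"dy":0,"dz":0,"ax":0,"ay":0,"az":0},{"claw":-1,"dx":0,"dy":0,"dz":0,"ax":0,"ay":0,"az":0},{"claw":-1,"dx":0,"dy":0,"dz":0,"ax":0,"ay":0,"az":0}]'|grep -E "pos|ft_force|width"
python3 -m crank '[{"claw":-1,"dx":0,"dy":0,"dz":-0.5,"ax":0,"ay":0,"az":0},{"claw":-1,"dx":0,"dy":0,"dz":-0.9,"ax":0,"ay":0,"az":0},{"claw":-1,"dx":0,"dy":0,"dz":-0.9,"ax":0,"ay":0,"az":0},{"claw":-1,"dx":0,"dy":0,"dz":-0.9,"ax":0,"ay":0,"az":0},{"claw":-1,"dx":0,"dy":0,"dz":0,"ax":0,"ay":0,"az":0},{"claw":-1,"dx":0,"dy":0,"dz":0,"ax":0,"ay":0,"az":0}]'|grep -E "pos|ft_force|width"
python3 - <<'E'
from h import *
snap('side','m.png'); i=cv2.imread('pics/m.png')[110:250,220:360];snap('scene','m2.png'); k=cv2.imread('pics/m2.png')[120:260,230:370]
cv2.imwrite('pics/mL.png',np.hstack([cv2.resize(x,(400,400),interpolation=cv2.INTER_CUBIC) for x in(i,k)]))
E
```

```text
ee_pos: [0.4651, -0.2405, 0.1322]
ft_force: [-0.2, -0.8, -0.1]
width: 0.0799
ee_pos: [0.4659, -0.2409, 0.2298]
ft_force: [-0.5, -0.6, -0.7]
width: 0.087
```

View pics/mL.png

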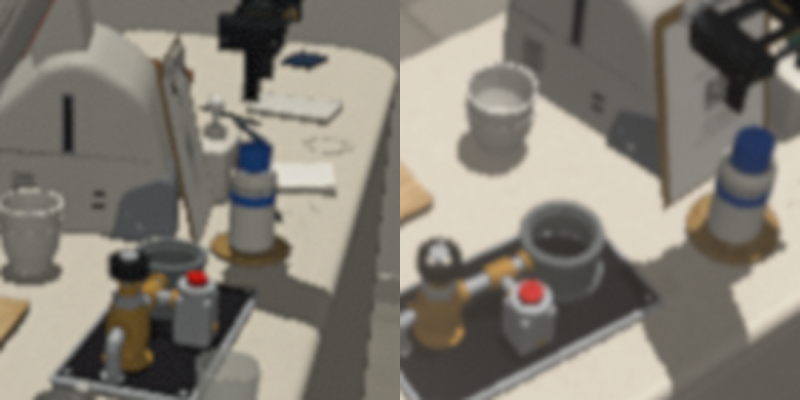

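The cartridge stands upright and centred on the coaster (side crop (252,245)), the socket is empty, the knob is in place and the button is up. Handing in.

```bash
python3 -c "from bench import r; print(r.close_job())"
```

```text
the job is handed in; nothing more can be done
None
```

The job is handed in, with no verdict returned: the valve is seated at about 0.14 N m above running torque (washer force estimated, not measured), the relief button was pushed to its stop and is up again, and the cartridge stands upright on the coaster.

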